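Clamp the bowl blank on the turner's bench

TASK

Two identical lever clamps stand on the woodturner's bench with their levers raised; one has a round wooden blank on its bed, the other bed is empty. Press the release button in the top of the grip of the clamp that holds the blank and, keeping it pressed, swing that lever fully down to its stop so that its foot clamps the blank, then let go. Leave the empty clamp's lever raised and keep the blank in its place on the bed.

Things in the scene. Friction and masses are not known exactly. Their poses are not given: they have to be found in the camera images.
- lever (a joint): Lever of the clamp with the blank, rad: 0 raised (37 deg above level), grows as the grip swings down, 0.72 down at its stop. Button out: locked, cannot pass 0.11. Button in 6.5 mm or more: free, but stiff; stays where left; about 5 N at the button swings it, 7 to 9 N near the stop. Past 0.61 it locks down when the button is let go. Level hinge 105 mm up. Black grip 130 long, 32 wide, 28 high.
- lever_button (a point): Centre of the top of that lever's release button: steel block 44 x 26 mm in the top of the grip, 12 mm proud of it, 4 mm when pressed (travel 8 mm, spring 2 to 5 N). Rides with button and lever. x: along the lever, away from the hinge; y: hinge axis; z: square out of the button. From the hinge axis it lies 200 mm along x, 26 mm along z (18 pressed). The grip ends 70 mm beyond it.
- blank: Round wooden blank, 90 mm across, 40 mm high, loose on the 12 mm thick grey bed plate of the clamp to be used, under its lever; origin at the centre of its underside, z up. A sprung rubber foot (30 mm across) under the lever comes down near the middle of its top.
- spare_lever (a joint): Lever of the other, identical clamp, whose bed is empty, in rad, same meaning (0 = raised). It stays raised.

How it is judged:
By the outcome, as a careful person would: the job done as asked, in the order asked, and still so for the second after the job is handed in, with the robot touching nothing.
It also fails if it takes over 34 s, if anything falls off the work surface, if the arm or the gripper's body presses on something with over 40 N, if the wrist force passes 120 N, or if a joint passes its speed limit or range.

ROBOT

A 7-joint arm with a two-finger parallel gripper is mounted at the origin on the work surface. World frame = base frame: x ahead of the robot, y to its left, z up, the work surface at z = 0. Lengths are in m, angles in degrees, forces in N, time in s.
With the tool pointing down it reaches from about 0.4 to 0.75 m from the base axis. Payload 19.5 kg.
Tool frame: the origin (TCP) lies midway between the tips of the shut fingers; the grasp point (between the pads) lies 19 mm behind it; z points along the fingers, y is the line along which they close (so a half turn about z gives the same grasp; the last joint's range is limited). The gripper opens to 85 mm and grips with 20 to 120 N. Pads are 22 mm wide; open, the fingers measure 114 mm over their backs; the gripper's body (76 mm by 85 mm) begins 54 mm behind the grasp point. The pads swing forward as they close: fully open they stand 13 mm farther back than shut.
Start: joints at [71.694, 40.479, -1.581, 85.061, 1.261, 54.483, -4.326], TCP at [0.158, -0.553, 0.231] pointing down, gripper open.
Joint ranges: [-155.06, 155.06], [-18.47, 123.98], [-90, 86.84], [0, 140.48], [-83.41, 263.41], [0, 116], [-161.91, 161.91]. Speed limits (degrees/s): [108.29, 108.29, 147.25, 147.25, 172.46, 172.46, 172.46].

INTERFACE

Orientations are given as [roll, pitch, yaw] about the fixed x, y, z axes, in that order (R = Rz(yaw) Ry(pitch) Rx(roll)).
In Python, from workcell import bot, vision gives the robot as it stands. Calls block until the motion is done:
- bot.move_pose(position, orientation): joint-space move of the TCP to a pose.
- bot.line_to(position, speed=0.15, rot=None, f_stop=None): straight line of the TCP; rot=None keeps the orientation; speed is the mean speed in m/s. With f_stop (N) it stops when the force on the tool has changed by that much, and returns True; else False.
- bot.set_joints(angles): joint-space move.
- bot.move_gripper(opening): finger opening in m; the grip force is fixed at half the most; returns when the fingers have stopped.
- bot.hold(seconds).
- bot.solve_ik(position, orientation): joint angles nearest the present ones, or None.
- vision.capture(name): name is "side" or "top"; returns a dict with "color" (400x640x3 uint8, blue, green, red), "mtx" (3x3 intrinsics, pixels), "R" (3x3) and "t" (3): a world point X has camera coordinates R X + t. Camera axes: x right, y down, z forward; pixel columns grow to the right and rows downward; lengths in m; the calibration is good to about 2 mm. A picture is of the moment at which its call begins. There is no depth.
A pose or a line that the arm cannot do raises bot.MotionError and nothing moves.
- bot.hand_in(): hands the job in; it is judged then, once.
Trained networks look in the newest picture that a camera, given by its name, has taken for a name from the list of things; names that differ only in an ending like _2 or _b are one class to them, and where a whole thing is asked for, a point or a joint stands for the part that bears it (a point fixed in the world has none). Each returns a list of dicts, best first, with "score" (0 to 1); they miss things now and then, are a little off and sometimes report something else, mostly with a low value. They report only what shows in the picture. A call takes as long as a camera call.
- vision.boxes_of(name, camera): "extent" ([left, top, right, bottom] in pixels, round what is visible of it).
Readings, each from a call of its own:
- bot.get_time_s(): time.
- bot.get_qpos(): joint angles.
- bot.get_joint_velocities(): joint speeds.
- bot.get_joint_torque(): joint torques, N m.
- bot.get_tcp_pos(): TCP position.
- bot.get_tool_rot(): TCP orientation.
- bot.get_ft_force(): force on the tool from outside, world axes, zero at the start.
- bot.get_ft_torque(): the same for the moment, N m.
- bot.get_finger_gap(): finger opening in m.
- bot.get_finger_force(): force on a finger pad.
Only numpy, scipy, OpenCV 4.12 (cv2) and the standard library are available. Lean on these libraries where they do the work, as an engineer would, in place of code of your own. Each camera call takes 0.05 s, during which the arm holds its last target. There are 200 camera calls.

## Working session

There is one attempt and no reset: what is moved stays moved. The work goes in short steps, each a Python script; the robot and the scene stay as the last script left them, time stands still between calls to the robot, and variables do not carry over. Pictures are saved under pics/ and viewed, at most 10 in all, crops included, and the job is handed in when it is done.

```bash
mkdir -p pics; ls; python3 - <<'E'
from workcell import bot, vision
import cv2, numpy as np
for c in("side","top"):
    d=vision.capture(c); cv2.imwrite(f"pics/{c}0.png",d["color"])
    print(c,d["mtx"].tolist(),d["R"].tolist(),d["t"].tolist())
    for n in("lever","lever_button","blank","spare_lever"):
        print(n,[(np.round(b["extent"]).tolist(),round(b["score"],2)) for b in vision.boxes_of(n,c)])
E
```

```text
pics
workcell.py
side [[433.2390059025198, 0.0, 318.8872400827063], [0.0, 433.2390059025198, 206.3252248717319], [0.0, 0.0, 1.0]] [[-0.7102685365688429, -0.7035900324263039, -0.021901420746303357], [-0.354643072773312, 0.38453879571345223, -0.8522665108551145], [0.6080681679666002, -0.5975709002801263, -0.5226491387576777]] [0.3229884214731704, 0.3301924848423828, 0.5356713650695933]
lever [([335.0, 125.0, 421.0, 253.0], 0.57)]
lever_button [([349.0, 136.0, 371.0, 158.0], 0.71)]
blank [([362.0, 232.0, 392.0, 274.0], 0.89)]
spare_lever [([178.0, 170.0, 282.0, 337.0], 0.91)]
top [[428.7575988466504, 0.0, 326.33394106381826], [0.0, 428.7575988466504, 198.29222877904718], [0.0, 0.0, 1.0]] [[0.02724437912871395, -0.999028159388078, -0.03464795167913562], [-0.9901561970440111, -0.02220965420575542, -0.13819347566148632], [0.13728965460380452, 0.038071879514013765, -0.9897990112790771]] [0.002200829766890468, 0.48754741862646406, 0.896951666544952]
lever [([393.0, 128.0, 451.0, 277.0], 0.61), ([385.0, 213.0, 426.0, 246.0], 0.19)]
lever_button [([421.0, 160.0, 443.0, 184.0], 0.66)]
blank [([385.0, 212.0, 428.0, 248.0], 0.7)]
spare_lever [([239.0, 106.0, 268.0, 251.0], 0.82)]
```

View pics/side0.png

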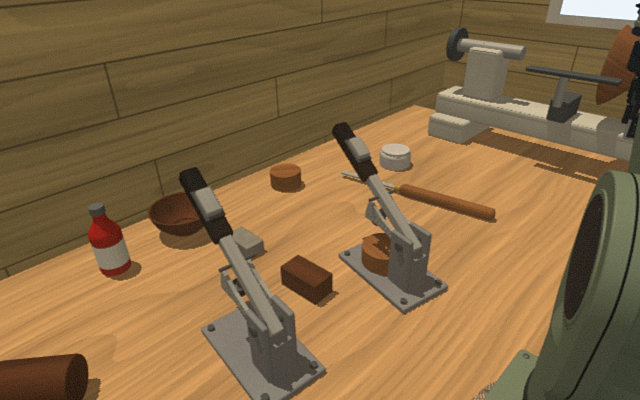

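View pics/top0.png

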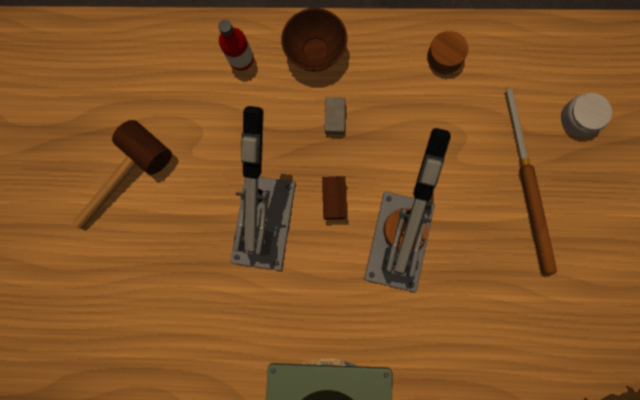

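The clamp holding the blank is the right-hand one in top (blank about (405,230), button about (433,171)) and the far one in side (button about (360,148)). The spare clamp is at (253,150) in top. I'll zoom in to pick features.

```bash
python3 - <<'E'
import cv2, numpy as np
a=cv2.imread("pics/side0.png")[115:275,325:445]; b=cv2.imread("pics/top0.png")[120:280,355:475]
f=lambda i:cv2.resize(i,None,fx=5-1.7,fy=5-1.7,interpolation=cv2.INTER_CUBIC)
o=np.hstack([f(a),f(b)]); o=cv2.convertScaleAbs(o,alpha=1.5,beta=15)
cv2.imwrite("pics/crop.png",o); print(o.shape)
E
```

```text
(528, 792, 3)
```

View pics/crop.png

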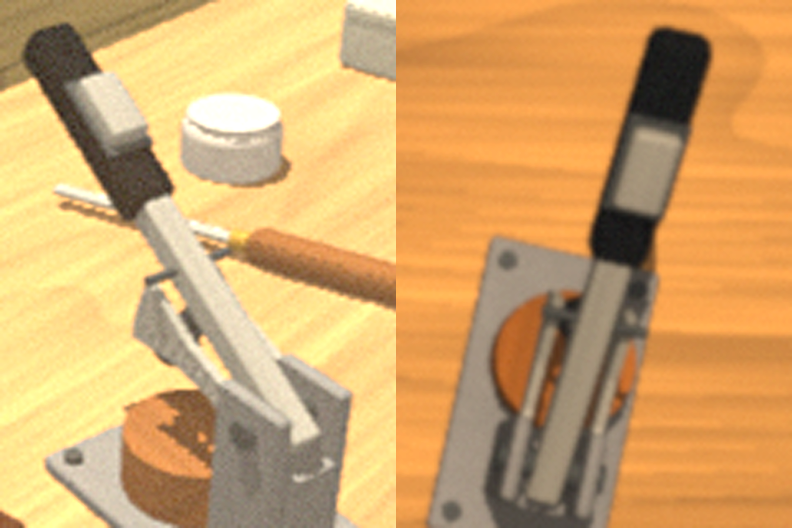

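Crop: button top centre at side ≈(359,146) and top ≈(431,172); the lever centreline in top runs from (442,130) to (400,271). Next I'll fit hinge position and yaw.

```bash
cat > fit.py <<'E'
from workcell import bot, vision
import numpy as np
from scipy.optimize import least_squares
A0=np.radians(37)
def frame(yaw,q):   # columns: x along lever, y hinge axis, z out of button
    a=A0-q; c,s=np.cos(yaw),np.sin(yaw)
    x=np.array([np.cos(a)*c,np.cos(a)*s,np.sin(a)]); z=np.array([-np.sin(a)*c,-np.sin(a)*s,np.cos(a)])
    return np.c_[x,np.cross(z,x),z]
def pt(p,q,l): return np.array([p[0],p[1],.105])+frame(p[2],q)@np.array(l)
def proj(c,X):
    v=c["mtx"]@(c["R"]@X+c["t"]); return v[:2]/v[2]
E
python3 - <<'E'
from fit import *
S=vision.capture("side");T=vision.capture("top")
s=lambda u,v:np.array([325+u/3.3,115+v/3.3]); t=lambda u,v:np.array([355+(u-396)/3.3,120+v/3.3])
bt=lambda x,y:(.2+x*.022,y*.013,.026)
obs=[(S,(.2,0,.026),s(110,104),2),(T,(.2,0,.026),t(647,172),2),
 (T,(.27,0,.014),t(684,36),1),(T,(.14,0,.014),t(618,257),.7),(S,(.27,0,.014),s(57,36),.5),(S,(.14,0,.014),s(150,190),.5)]
# inverse-pixel residuals
r=least_squares(lambda p:np.concatenate([w*(proj(c,pt(p,0,l))-o) for c,l,o,w in obs]),[.5,-.15,0],loss="soft_l1")
p=r.x; print(p,np.degrees(p[2]),r.cost)
for c,l,o,w in obs: print(l,np.round(proj(c,pt(p,0,l))-o,1))
print("button",pt(p,0,(.2,0,.026)),"end",pt(p,.72,(.2,0,.018)))
# plate left edge + lever bar direction
def ray(c,o,z):
    d=c["R"].T@np.linalg.solve(c["mtx"],[*o,1]);C=-c["R"].T@c["t"]; return C+d*(z-C[2])/d[2]
a,b=ray(T,t(493,238),.012),ray(T,t(430,520),.012); print("edge yaw",np.degrees(np.arctan2(*(a-b)[1::-1])),a)
a=ray(T,t(657,278),.012);print(a)
for X in [(0,0,0.01),(.1,0,.01)]: print("bar",(proj(T,pt(p,0,X))-[355,120])*3.3+[396,0],(proj(S,pt(p,0,X))-[325,115])*3.3)
E
```

```text
[ 0.36506677 -0.1378749  -0.20323255] -11.644367418419915 18.702953056994215
(0.2, 0, 0.026) [ 0.7 -5.8]
(0.2, 0, 0.026) [-0.4 -0.1]
(0.27, 0, 0.014) [ 0.2 -0.4]
(0.14, 0, 0.014) [-1.6  1.3]
(0.27, 0, 0.014) [ -2.9 -11. ]
(0.14, 0, 0.014) [ 1.5 -2.1]
button [ 0.50618141 -0.16695547  0.24612753] end [ 0.56171863 -0.17840045  0.10811843]
edge yaw -11.871497268479445 [ 0.5070735  -0.11320531  0.012     ]
[ 0.48248997 -0.2222473   0.012     ]
bar [548.1298105  461.97904406] [277.21659347 400.71677973]
bar [593.07679555 319.91721387] [186.54858832 245.67612338]
```

```bash
python3 - <<'E'
from fit import *
S=vision.capture("side");T=vision.capture("top")
s=lambda u,v:np.array([325+u/3.3,115+v/3.3]); t=lambda u,v:np.array([355+(u-396)/3.3,120+v/3.3])
obs=[(S,(.2,0,.026),s(110,104),2),(T,(.2,0,.026),t(647,172),2),
 (T,(.27,0,.014),t(684,36),1),(T,(.14,0,.014),t(618,257),.7),(S,(.27,0,.014),s(57,36),1),(S,(.14,0,.014),s(150,190),.5)]
r=least_squares(lambda p:np.concatenate([w*(proj(c,pt(p,p[3],l))-o) for c,l,o,w in obs]),[.36,-.137,-.2,0.05],loss="soft_l1")
p=r.x; print(p,np.degrees(p[2]),r.cost)
for c,l,o,w in obs: print(l,np.round(proj(c,pt(p,p[3],l))-o,1))
print("button",pt(p,p[3],(.2,0,.026)))
# direct triangulation of the button
f=least_squares(lambda X:np.r_[proj(S,X)-s(110,104),proj(T,X)-t(647,172)],[.5,-.16,.24]);print("tri",f.x,f.cost)
f=least_squares(lambda X:np.r_[proj(S,X)-s(57,36),proj(T,X)-t(684,36)],[.5,-.16,.24]);print("tri end",f.x,f.cost)
print(bot.get_time_s())
E
```

```text
[ 0.35640139 -0.13650087 -0.21903048  0.09560599] -12.549522342733685 7.2988045037716685
(0.2, 0, 0.026) [0.4 0.2]
(0.2, 0, 0.026) [-0.  -0.3]
(0.27, 0, 0.014) [ 0.5 -0.1]
(0.14, 0, 0.014) [-1.4  2.5]
(0.27, 0, 0.014) [-3.3 -2.4]
(0.14, 0, 0.014) [2.2 2.5]
button [ 0.50954699 -0.17059134  0.2317291 ]
tri [ 0.50927538 -0.17017572  0.23240187] 0.13688263387266775
tri end [ 0.572828   -0.18720607  0.25310719] 4.021733153645659
0.7
```

```bash
python3 - <<'E'
from fit import *
import cv2
o=[]
S=vision.capture("side");T=vision.capture("top")
for c,(u,v) in((S,(325,115)),(T,(355,120))):
  for p,q in(([.3651,-.1379,-.2032],0),([.3564,-.1365,-.219],.0956)):
    k=3.3;im=cv2.resize(c["color"][v:v+160,u:u+120],None,fx=k,fy=k,interpolation=cv2.INTER_CUBIC)
    im=cv2.convertScaleAbs(im,alpha=1.5,beta=15)
    P=lambda l:tuple(int(x) for x in (proj(c,pt(p,q,l))-[u,v])*k+k/2)
    for a,b,w,h in((.178,.222,.013,.026),(.14,.27,.016,.014),(.14,.27,.016,-.014)):
      cv2.polylines(im,[np.array([P((a,-w,h)),P((b,-w,h)),P((b,w,h)),P((a,w,h))])],True,(255,0,255),1)
    cv2.line(im,P((0,-.02,0)),P((0,.02,0)),(255,0,0),1); cv2.line(im,P((0,0,0)),P((.14,0,0)),(0,255,0),1)
    o.append(im)
o=cv2.resize(np.hstack(o),None,fx=.505,fy=.505) if 0 else np.vstack([np.hstack(o[:2]),np.hstack(o[2:])])
cv2.imwrite("pics/ov_s.png",o[:528]);cv2.imwrite("pics/ov_t.png",o[528:])
E
```

```text
(no output)
```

View pics/ov_s.png

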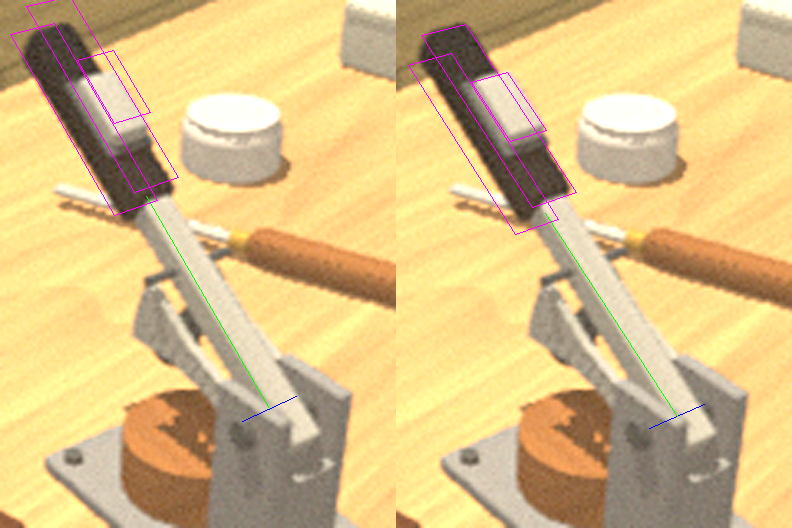

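View pics/ov_t.png

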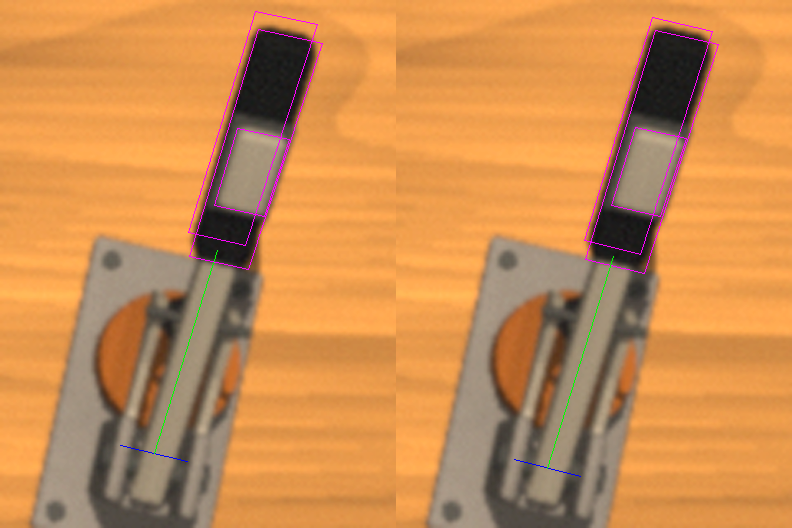

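Neither hypothesis matches fully: the model grip runs past the real end, and the hinge-pin ends at about (243,433) and (310,408) in the side crop sit lower than predicted. I'll refit with corners, the pin and small camera offsets.

```bash
python3 - <<'E'
from fit import *
S=vision.capture("side");T=vision.capture("top")
s=lambda u,v:np.array([325+(u-1.6)/3.3,115+(v-1.6)/3.3]); t=lambda u,v:np.array([355+(u-1.6)/3.3,120+(v-1.6)/3.3])
a,b,w,h=.178,.222,.013,.026
obs=[(0,(b,w,h),s(75,82),1),(0,(b,-w,h),s(112,73),1),(0,(a,-w,h),s(147,125),1),(0,(a,w,h),s(107,137),1),
(1,(b,w,h),t(237,130),1),(1,(b,-w,h),t(287,135),1),(1,(a,-w,h),t(265,215),1),(1,(a,w,h),t(216,208),1),
(0,(0,0,0),s(277,420),1),(0,(.14,.016,-.014),s(128,217),.7),(0,(.14,-.016,.014),s(173,187),.7),
(0,(.27,-.016,.014),s(85,33),.3),(0,(.27,.016,-.014),s(25,48),.3),
(1,(.27,0,.014),t(284,30),.5),(1,(.14,0,-.014),t(222,262),.5)]
cam=[S,T]
def res(p): return np.concatenate([w*(proj(cam[c],pt(p,p[3],l))+p[4+2*c:6+2*c]-o) for c,l,o,w in obs]+[p[4:8]])
for qf in(None,0,.05,.1):
  lo=np.full(8,-9.);hi=-lo
  lo[3],hi[3]=(0,.12) if qf is None else (qf-1e-6,qf+1e-6)
  x0=np.array([.36,-.137,-.2,.05 if qf is None else qf,0,0,0,0])
  r=least_squares(res,x0,bounds=(lo,hi),loss="soft_l1");p=r.x
  print(np.round(p,4),"cost",r.cost,"btn",pt(p,p[3],(.2,0,.026)).round(4),"endbtn",pt(p,.72,(.2,0,.018)).round(4))
  if qf is None:
    for c,l,o,w in obs: print(c,l,np.round(proj(cam[c],pt(p,p[3],l))+p[4+2*c:6+2*c]-o,1))
E
```

```text
[ 0.3581 -0.1359 -0.2157  0.079  -0.1244  0.0519  0.1589  0.1972] cost 14.771318499431189 btn [ 0.5093 -0.169   0.2343] endbtn [ 0.5543 -0.1789  0.1081]
0 (0.222, 0.013, 0.026) [-0.3 -0.8]
0 (0.222, -0.013, 0.026) [-0.6 -1.2]
0 (0.178, -0.013, 0.026) [0.4 0.8]
0 (0.178, 0.013, 0.026) [1.6 0.5]
1 (0.222, 0.013, 0.026) [ 0.3 -0.9]
1 (0.222, -0.013, 0.026) [0.5 1.1]
1 (0.178, -0.013, 0.026) [-0.5  0.5]
1 (0.178, 0.013, 0.026) [-0.5 -0.9]
0 (0, 0, 0) [ 0.3 -1.3]
0 (0.14, 0.016, -0.014) [-3.4  4.4]
0 (0.14, -0.016, 0.014) [1.6 1. ]
0 (0.27, -0.016, 0.014) [-5.3 -4.1]
0 (0.27, 0.016, -0.014) [-4.5  3.8]
1 (0.27, 0, 0.014) [1.7 2.1]
1 (0.14, 0, -0.014) [-1.9 -4.9]
[ 0.3642 -0.1434 -0.1594  0.     -0.194   4.0901  0.3681  0.0465] cost 19.954692980842253 btn [ 0.5064 -0.1662  0.2461] endbtn [ 0.5624 -0.1752  0.1081]
[ 0.3599 -0.1381 -0.1969  0.05   -0.165   1.3247  0.3847  0.0384] cost 15.77322775840016 btn [ 0.508  -0.1677  0.2388] endbtn [ 0.5568 -0.1774  0.1081]
[ 0.3571 -0.1345 -0.2285  0.1    -0.0765 -0.856  -0.0438  0.3474] cost 15.385939658090416 btn [ 0.5105 -0.1701  0.231 ] endbtn [ 0.5527 -0.18    0.1081]
```

```bash
cat >> fit.py <<'E'
from scipy.spatial.transform import Rotation
def rot(yaw,q,m):
    F=frame(yaw,q); x,y,z=F.T
    yt={0:x,1:-x,2:y,3:-y}[m]; zt=-z
    return Rotation.from_matrix(np.c_[np.cross(yt,zt),yt,zt]).as_euler("xyz",degrees=True)
E
python3 - <<'E'
from fit import *
p=[.3585,-.1365,-.207]
lim=np.array([[-155.06,155.06],[-18.47,123.98],[-90,86.84],[0,140.48],[-83.41,263.41],[0,116],[-161.91,161.91]])
print(bot.get_tool_rot())
for m in range(4):
  for q,d in((.07,.09),(.07,.026),(.4,.018),(.74,.016)):
    s=bot.solve_ik(pt(p,q,(.2,0,d)),rot(p[2],q,m)); print(m,q,None if s is None else np.round(s,0), None if s is None else np.min(np.c_[s-lim[:,0],lim[:,1]-s]).round())
E
```

```text
[-1.79996590e+02  4.09008187e-07  1.59170942e+01]
0 0.07 [ 61.  36. -77. 128.  88.  42. -86.] 13.0
0 0.07 [ 56.  47. -77. 127.  99.  51. -93.] 13.0
0 0.4 [ 20.  40.  -9. 106.  15.  21. -12.] 21.0
0 0.74 [ 20.  53. -11.  85.  12.  49.  -8.] 49.0
1 0.07 [ 43.  24. -39. 128.  94.  16.  89.] 12.0
1 0.07 [ 56.  47. -77. 127.  99.  51.  87.] 13.0
1 0.4 [   0.   43.   27.  107.  -48.   27. -131.] 27.0
1 0.74 [  -3.   60.   41.   86.  -42.   56. -142.] 20.0
2 0.07 [ 61.  36. -77. 128.  88.  42.   4.] 13.0
2 0.07 [ 56.  47. -77. 127.  99.  51.  -3.] 13.0
2 0.4 [ 32.  42. -30. 106.  45.  29.  50.] 29.0
2 0.74 [ 31.  56. -35.  84.  35.  56.  63.] 55.0
3 0.07 [ 27.  21. -14. 128. 121.   4. 153.] 4.0
3 0.07 [ 33.  31. -27. 128. 128.  16. 146.] 13.0
3 0.4 [ 11.  40.   8. 106. -18.  20. -70.] 20.0
3 0.74 [  9.  54.  12.  85. -13.  48. -76.] 48.0
```

```bash
cat >> fit.py <<'E'
P=[.3585,-.1365,-.207]; K=.62
def trot(q,m=0): return rot(P[2],A0-K*(A0-q),m)   # tool tilted K times the lever's slope
E
python3 - <<'E'
from fit import *
q=.07
pre=pt(P,q,(.195,0,.026+.04)); print(pre, np.round(bot.solve_ik(pre,trot(q)),0))
for qq in(.07,.4,.74): print(np.round(bot.solve_ik(pt(P,qq,(.195,0,.018)),trot(qq)),0))
E
```

```text
[ 0.48340022 -0.16273006  0.26653303] [ 23.  25. -11. 116.  13.  19. -10.]
[ 21.  31.  -8. 116.  15.  13. -12.]
[ 21.  41. -11. 101.  14.  30. -10.]
[ 20.  52. -11.  88.  12.  44.  -8.]
```

```bash
python3 - <<'E'
from fit import *
q=.07
bot.move_gripper(0)
pre=pt(P,q,(.195,0,.026+.04))
bot.move_pose(pre+[-.02,0,.1],trot(q))
bot.line_to(pre,rot=trot(q))
print(bot.get_ft_force())
F=frame(P[2],q)
hit=bot.line_to(pt(P,q,(.195,0,.012)),speed=.03,f_stop=2)
x=bot.get_tcp_pos(); print(hit,x,F.T@(x-[P[0],P[1],.105]),F.T@bot.get_ft_force(),bot.get_time_s())
import cv2
cv2.imwrite("pics/touch.png",np.hstack([cv2.resize(vision.capture(c)["color"][y:y+150,u:u+200],None,fx=2,fy=2) for c,u,y in(("side",270,90),("top",330,110))]))
E
```

```text
[ 0.60216801 -0.79798942  0.0146102 ]
True [ 0.50437974 -0.16713241  0.23322706] [1.94845775e-01 3.45162981e-06 2.63921151e-02] [3.32689159 0.20807542 2.85775057] 5.5667
```

View pics/touch.png

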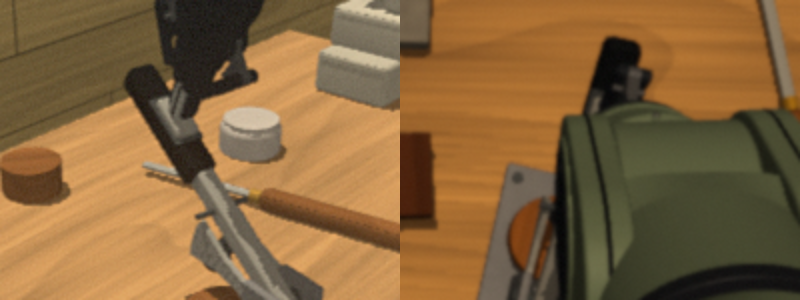

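The tip is on the button's steel face (around (180,125) in the side crop), roughly mid-length. I'll check the static force and then press.

```bash
python3 - <<'E'
from fit import *
q=.07;F=frame(P[2],q)
def st(n): print(n,(F.T@(bot.get_tcp_pos()-[P[0],P[1],.105])).round(4),(F.T@bot.get_ft_force()).round(1),(bot.get_ft_torque()).round(2),round(bot.get_time_s(),2))
bot.hold(.3); st("rest")
for d in(.023,.020,.017):
    h=bot.line_to(pt(P,q,(.195,0,d)),speed=.03,f_stop=20); bot.hold(.15); st(h)
E
```

```text
rest [0.1948 0.     0.0269] [2.5 0.3 3.5] [-0.08  0.02  0.  ] 5.97
False [ 0.1951 -0.      0.023 ] [2.7 0.1 3.2] [ 0.03 -0.04  0.03] 6.39
False [0.1951 0.     0.0201] [ 2.2 -0.4  3. ] [-0.05 -0.16  0.  ] 6.79
False [ 0.195  -0.      0.0171] [2.5 0.3 3.3] [ 0.01 -0.01 -0.  ] 7.19
```

```bash
python3 - <<'E'
from fit import *
q=.07;F=frame(P[2],q)
def st(n): print(n,(F.T@(bot.get_tcp_pos()-[P[0],P[1],.105])).round(4),(F.T@bot.get_ft_force()).round(1),round(bot.get_time_s(),2))
for d in(.014,.011,.008):
    h=bot.line_to(pt(P,q,(.195,0,d)),speed=.03,f_stop=20); bot.hold(.15); st(h)
import cv2
vision.capture("top");c=vision.capture("side")
for n in ("lever","lever_button"): print([(b["extent"],b["score"]) for b in vision.boxes_of(n,"side")])
cv2.imwrite("pics/press.png",cv2.resize(c["color"][100:250,310:450],None,fx=4,fy=4,interpolation=cv2.INTER_CUBIC))
E
```

```text
False [ 0.195  -0.      0.0141] [ 3.2 -0.7  3.2] 7.59
False [ 0.1949 -0.      0.0111] [ 2.1 -0.2  1.9] 7.99
False [0.1948 0.     0.008 ] [ 0.2 -0.5 -1.1] 8.39
[([331.2, 130.8, 418.6, 252.3], 0.67)]
[]
```

View pics/press.png

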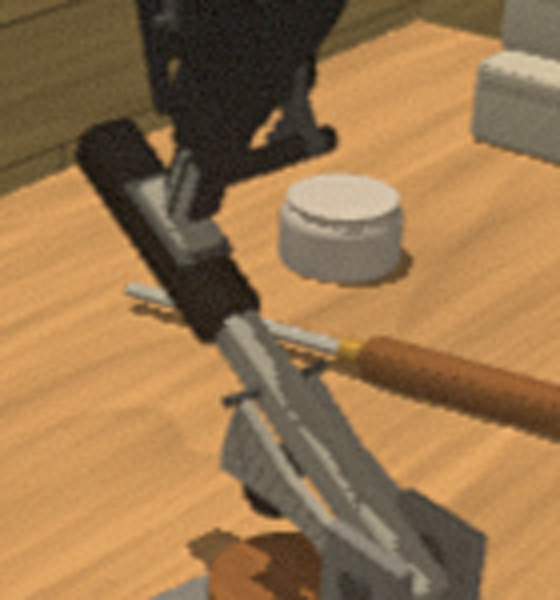

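```bash
python3 - <<'E'
from fit import *
for q in(.13,.15,.17,.20,.23):
    F=frame(P[2],q)
    h=bot.line_to(pt(P,q,(.195,0,.017)),speed=.04,rot=trot(q),f_stop=20)
    bot.hold(.1); print(q,h,(F.T@(bot.get_tcp_pos()-[P[0],P[1],.105])).round(4),(F.T@bot.get_ft_force()).round(1),round(bot.get_time_s(),2))
    if h: break
vision.capture("side"); print([(b["extent"],b["score"]) for b in vision.boxes_of("lever","side")])
E
```

```text
0.13 False [ 1.949e-01 -1.000e-04  1.700e-02] [ 0.1  0.6 -0.1] 8.94
0.15 False [0.195 0.    0.017] [-0.4 -0.7 -0.4] 9.29
0.17 False [1.95e-01 1.00e-04 1.70e-02] [-0.4 -0.8 -0.7] 9.64
0.2 False [ 0.195 -0.     0.017] [ 0.2 -0.1  0.4] 10.04
0.23 False [ 0.195 -0.     0.017] [ 0.1 -0.8  0.1] 10.44
[([327.5, 142.3, 419.4, 252.1], 0.82)]
```

```bash
python3 - <<'E'
from fit import *
import cv2
S=vision.capture("side");T=vision.capture("top")
a=cv2.resize(S["color"][110:260,300:440],None,fx=4,fy=4,interpolation=cv2.INTER_CUBIC)
b=cv2.resize(T["color"][80:280,340:420+40],None,fx=3,fy=3)[:600,:230]
cv2.imwrite("pics/mid.png",np.hstack([a,b]));
for i in range(5): bot.hold(.05); print(bot.get_ft_force().round(2))
E
```

```text
[-0.49  0.25 -0.5 ]
[-0.73  0.22 -0.49]
[ 0.61 -0.84  0.22]
[ 0.82 -0.49  0.  ]
[ 1.23 -0.26  0.6 ]
```

View pics/mid.png

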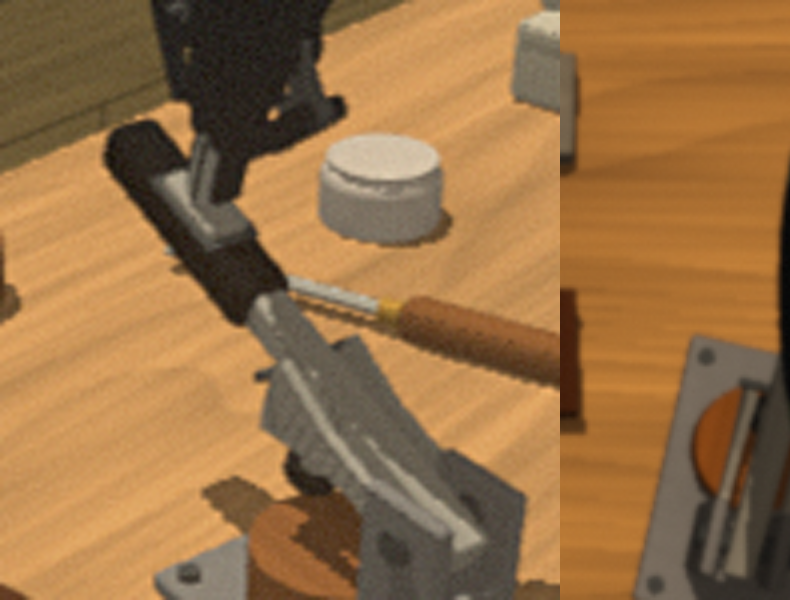

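The lever has swung past 0.11 and the tip is still on the button at about (215,195). The static force reads about 0 N, so I'll measure it during motion.

```bash
python3 - <<'E'
from fit import *
q=.23
print(bot.get_tcp_pos(), pt(P,q,(.195,0,.017)))
for fs in(2.5,4,6):
    q+=.02
    h=bot.line_to(pt(P,q,(.195,0,.017)),speed=.03,rot=trot(q),f_stop=fs); f=bot.get_ft_force()
    F=frame(P[2],q); print(q,fs,h,(F.T@(bot.get_tcp_pos()-[P[0],P[1],.105])).round(4),(F.T@f).round(1),bot.get_finger_force(),bot.get_finger_gap())
E
```

```text
[ 0.52636819 -0.17173046  0.19933986] [ 0.52635907 -0.17175177  0.19931143]
0.25 2.5 True [ 0.1947 -0.      0.0169] [-0.   0.7  0.5] 0.0 0.00020215298862630296
0.27 4 True [ 0.1943 -0.      0.0173] [ 0.3 -0.5  0.4] 0.0 0.0002100254270164489
0.29000000000000004 6 False [0.1951 0.     0.0168] [-0.3  0.6 -0.3] 0.0 0.0002333264292020268
```

```bash
python3 - <<'E'
from fit import *
c=vision.capture("side"); print([(b["extent"],b["score"]) for n in("lever","lever_button") for b in vision.boxes_of(n,"side")])
for q in np.arange(0,.41,.05):
    X=np.array([proj(c,pt(P,q,(.268,w,z))) for w in(-.016,.016) for z in(-.014,.014)]); print(round(q,2),X.min(0).round(1))
print(bot.get_ft_force().round(2),bot.get_time_s())
E
```

```text
[([325.4, 148.2, 421.3, 255.6], 0.8), ([339.4, 156.0, 359.1, 172.6], 0.7)]
0.0 [330.5 114.9]
0.05 [328.5 118.8]
0.1 [326.7 122.9]
0.15 [325.1 127.2]
0.2 [323.7 131.6]
0.25 [322.5 136.1]
0.3 [321.5 140.8]
0.35 [320.7 145.5]
0.4 [320.1 150.4]
[-1.36  0.26 -0.14] 11.7667
```

```bash
python3 - <<'E'
from fit import *
import cv2
ims=[vision.capture("side")["color"].astype(float) for _ in range(8)]
a=np.mean(ims,0).clip(0,255).astype(np.uint8); b=cv2.imread("pics/side0.png")
f=lambda i,u,v:cv2.convertScaleAbs(cv2.resize(i[v:v+70,u:u+50],None,fx=8,fy=8,interpolation=cv2.INTER_CUBIC),alpha=1.6,beta=20)
cv2.imwrite("pics/zoom.png",np.hstack([f(b,335,120),f(a,325,135)]))
E
```

```text
(no output)
```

View pics/zoom.png

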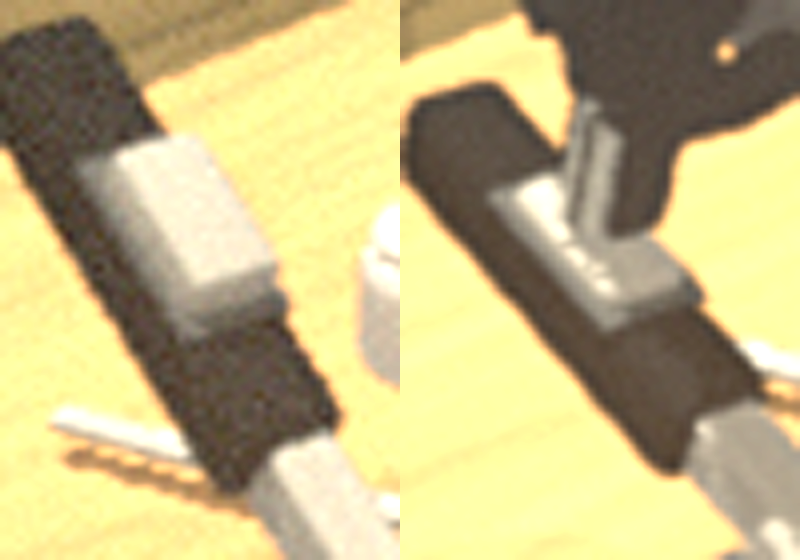

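The zoom settles it: the button is now only about 4 mm proud against 12 mm before, and the fingertip is centred on it. The force reading has dropped out and can't be trusted, so I'll continue on position and watch the joint torques.

```bash
python3 - <<'E'
from fit import *
def step(q,d=.017,sp=.05):
    X=pt(P,q,(.195,0,d)); bot.line_to(X,speed=sp,rot=trot(q),f_stop=30)
    print(round(q,2),d,((bot.get_tcp_pos()-X)*1000).round(2),bot.get_joint_torque()[[1,3,5]].round(2),bot.get_ft_force().round(1),round(bot.get_time_s(),2))
for q in(.36,.43,.50,.56,.61): step(q)
for q in(.64,.66,.68,.69): step(q,.017,.03)
vision.capture("side"); print([(b["extent"],b["score"]) for b in vision.boxes_of("lever","side")])
E
```

```text
0.36 0.017 [-0.03  0.   -0.15] [-81.18 -18.88  -0.62] [0.7 0.  0.5] 12.59
0.43 0.017 [-0.01  0.02 -0.02] [-84.11 -18.87  -0.44] [-1.   0.5  0.2] 13.02
0.5 0.017 [-0.01  0.02 -0.02] [-86.89 -18.86  -0.25] [ 0.8 -0.   0. ] 13.44
0.56 0.017 [ 0.02  0.04 -0.07] [-8.921e+01 -1.886e+01 -6.000e-02] [-1.  -1.3 -0.2] 13.82
0.61 0.017 [ 0.03 -0.05  0.06] [-89.02 -18.64  -0.22] [-1.7  0.4  4.1] 14.17
0.64 0.017 [-0.06 -0.03  0.14] [-90.33 -18.87  -0.57] [-2.4 -0.4  4. ] 14.51
0.66 0.017 [-0.05 -0.04  0.16] [-91.23 -18.91  -0.6 ] [-2.3  0.3  4.8] 14.79
0.68 0.017 [-0.06 -0.05  0.13] [-91.97 -18.89  -0.56] [-1.3 -1.1  4.4] 15.07
0.69 0.017 [-0.05 -0.03  0.2 ] [-92.61 -18.9   -0.62] [-1.7 -0.7  4.8] 15.32
[([323.6, 186.0, 420.6, 250.7], 0.83)]
```

```bash
python3 - <<'E'
from fit import *
q=.69
while q<.80:
    q+=.01; X=pt(P,q,(.195,0,.017)); bot.line_to(X,speed=.02,rot=trot(min(q,.72)),f_stop=25); bot.hold(.05)
    f=bot.get_ft_force()
    print(round(q,2),((bot.get_tcp_pos()-X)*1000).round(2),bot.get_joint_torque()[[1,3,5]].round(2),f.round(1),round(bot.get_time_s(),2))
    if f[2]>18: break
E
```

```text
0.7 [-0.04 -0.01  0.14] [-93.02 -18.83  -0.67] [-2.7 -0.7  3.9] 15.72
0.71 [-0.06 -0.04  0.13] [-93.19 -18.79  -0.66] [-2.6 -0.5  5. ] 16.02
0.72 [ 0.07 -0.05  1.33] [-81.52 -18.17  -2.84] [-7.8  1.6 28.7] 16.32
```

The stop was reached (28.7 N). Now I'll lift straight off and look.

```bash
python3 - <<'E'
from fit import *
import cv2
x=bot.get_tcp_pos()
n=frame(P[2],.72)[:,2]
bot.line_to(x+n*.03,speed=.06); print(bot.get_ft_force().round(1))
bot.line_to(x+np.array([0,0,.2]),speed=.2)
q=bot.get_qpos(); q[0]+=50; bot.set_joints(q)
bot.hold(.3)
S=vision.capture("side");T=vision.capture("top")
for c in("side","top"):
  for n in("lever","blank","spare_lever"): print(c,n,[(np.round(b["extent"],1),round(b["score"],2)) for b in vision.boxes_of(n,c)])
cv2.imwrite("pics/final.png",np.hstack([cv2.resize(S["color"][100:350,170:450],None,fx=1.6,fy=1.6),cv2.resize(T["color"][90:300,220:460],None,fx=1.4,fy=400/210)])[:, :790])
print(bot.get_time_s(),bot.get_tcp_pos())
E
```

```text
[-0.2 -0.1  0.9]
side lever [(array([323.8, 186. , 421.3, 251.3]), 0.69)]
side blank []
side spare_lever [(array([178.4, 168.1, 283.2, 340. ]), 0.79)]
top lever [(array([394.8, 131.4, 436.9, 274.5]), 0.67)]
top blank [(array([385.7, 212.2, 429.6, 246.6]), 0.59)]
top spare_lever [(array([237.9, 105.5, 265. , 250.4]), 0.78)]
20.4833 [ 0.21801843 -0.53473663  0.30787028]
```

View pics/final.png

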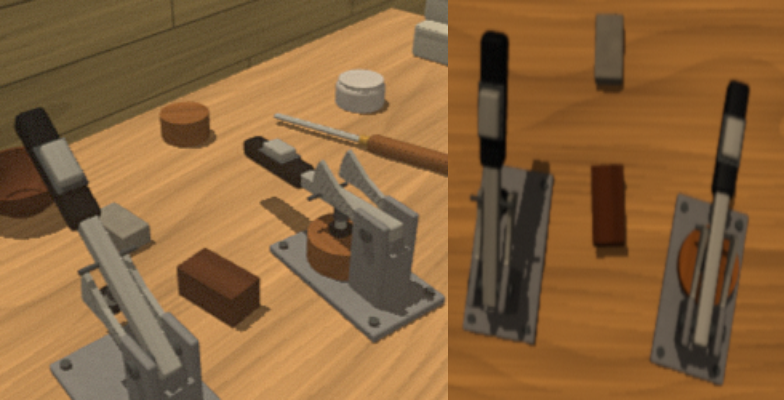

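```bash
python3 - <<'E'
from fit import *
v=[];
for i in range(4):
    c=vision.capture("side"); b=vision.boxes_of("lever","side"); v.append(b[0]["extent"][1]) if b else 0
    t=vision.capture("top"); w=vision.boxes_of("lever","top"); print(v[-1:],[x["extent"] for x in w[:1]])
for q in(.08,.29,.6,.64,.68,.72):
    X=lambda c:np.array([proj(c,pt(P,q,(.268,w,z))) for w in(-.014,.014) for z in(-.012,.012)]).min(0).round(1)
    print(q,X(c),X(t))
print(bot.get_time_s())
E
```

```text
[] [[395.7, 131.6, 436.2, 271.7]]
[183.3] [[395.5, 130.5, 435.2, 274.4]]
[187.1] [[396.2, 131.8, 436.0, 274.0]]
[183.6] [[395.3, 132.0, 436.6, 274.2]]
0.08 [328.5 122.2] [431.6 125.4]
0.29 [322.7 140.8] [428.2 122.4]
0.6 [320.1 171.5] [421.4 125.9]
0.64 [320.1 175.6] [420.4 127.2]
0.68 [320.1 179.8] [419.4 128.7]
0.72 [320.2 184. ] [418.4 130.3]
21.2833
```

```bash
python3 -c "
from workcell import bot
print(bot.hand_in())"
```

```text
the job is handed in; nothing more can be done
None
```

I handed the job in at about 21 s: the blank's lever was swung to its stop with the button held in, and now sits at about 0.70–0.72 rad with its foot on the blank. The blank is in place on its bed, the spare lever is still raised, and the arm is clear. The force reading sat near zero for part of the swing, so I checked the button by picture and the lever's position by the cameras.

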